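Screw the bamboo lid onto the tea jar

TASK

Close the larger open tea jar with the larger bamboo lid. Set the lid level on the jar's neck with its grip bar turned about an eighth of a turn clockwise of the two dark marks on opposite edges of the jar's shoulder, turn it back anticlockwise until the bar is in line with the marks and let it down into the thread, then screw it clockwise as far as it goes, about a quarter turn, and let go. Leave the small lid where it lies.

Things in the scene. Friction and masses are not known exactly. Their poses are not given: they have to be found in the camera images.
- lid: Larger loose bamboo lid, 90 g, 88 mm across, hollow below, standing on its skirt. Flat top 30 mm up; on it a straight grip bar 56 mm long (lid x axis), 16 mm wide, its top 54 mm up: grip it from above across the 16 mm. Inside, at the skirt's foot under both bar ends, a thread lug each, underside 1 mm up. Half a turn changes nothing. Origin: centre of lower edge, z up.
- jar: Larger open square white jar, fixed; 100 mm wide, shoulder 100 mm up, neck rim 133 mm up. Origin: centre of underside. Dark marks over its +x and -x edge. Two-start thread: with the bar along the marks (+-20 deg) the lid sinks till its lower edge is 114 mm above the origin; each 90 deg clockwise from there lowers it 4.5 mm; end stop at 85 deg, edge 110 mm up. Play: 5 mm sideways, 3 mm vertical.
- seat (a point): Point on the jar's axis, 126 mm above its underside, level with the flat tops of the thread ridges; its x axis is the jar's x axis turned 50 degrees clockwise (seen from above). With the bar along this x axis, either way round, the lid rests with its lugs on the ridges, lower edge 1 mm below this point. From there 50 degrees anticlockwise brings the bar in line with the marks.
- small_lid: Smaller loose bamboo lid, 60 mm across and 54 mm high with a 44 mm grip bar, 50 g. It does not fit the larger jar: leave it alone. Origin: centre of its lower edge.
Things that resemble listed ones, but are neither listed nor needed, are in the scene too. What is shaped like the lid but blue or turquoise is not meant.

How it is judged:
By the outcome, as a careful person would: the job done as asked, in the order asked, and still so for the second after the job is handed in, with the robot touching nothing.
It also fails if it takes over 48 s, if anything falls off the work surface, if the arm or the gripper's body presses on something with over 40 N, if the wrist force passes 120 N, or if a joint passes its speed limit or range.

ROBOT

A 6-joint arm with a two-finger parallel gripper is mounted at the origin on the work surface. World frame = base frame: x ahead of the robot, y to its left, z up, the work surface at z = 0. Lengths are in m, angles in rad, forces in N, time in s.
With the tool pointing down it reaches from about 0.275 to 0.825 m from the base axis. Payload 4.9 kg.
Tool frame: the origin (TCP) lies midway between the tips of the shut fingers; the grasp point (between the pads) lies 19 mm behind it (bot.grip_depth is the distance from the TCP to the grasp point, in m); z points along the fingers, y is the line along which they close (so a half turn about z gives the same grasp; the last joint's range is limited). The gripper opens to 85 mm and grips with 20 to 120 N. Pads are 22 mm wide; open, the fingers measure 114 mm over their backs; the gripper's body (76 mm by 85 mm) begins 54 mm behind the grasp point. The pads swing forward as they close: fully open they stand 13 mm farther back than shut.
Start: joints at [-1.239, 0.326, -0.193, 1.052, 0, 1.437], TCP at [0.247, -0.491, 0.231] pointing down, gripper open.
Joint ranges: [-2.65, 2.65], [-0.97, 1.79], [-1.3, 1.35], [-1.93, 2.1], [-1.47, 1.37], [-3.14, 3.14]. Speed limits (rad/s): [2.57, 2.57, 3.14, 3.14, 3.14, 3.14].

INTERFACE

Orientations are given as a unit quaternion [w, x, y, z].
In Python, from cell import bot gives the robot as it stands. Calls block until the motion is done:
- bot.move_pose(position, orientation): joint-space move of the TCP to a pose.
- bot.move_linear(position, speed=0.15, rotation=None, until_force=None): straight line of the TCP; rotation=None keeps the orientation; speed is the mean speed in m/s. With until_force (N) it stops when the force on the tool has changed by that much, and returns True; else False.
- bot.goto_joints(angles): joint-space move.
- bot.set_gripper(opening, grasp_force=None): opening from 0.0 (shut) to 1.0 (fully open); grasp_force is the grip in N (None keeps the last); returns when the fingers have stopped.
- bot.wait(seconds).
- bot.solve_ik(position, orientation): joint angles nearest the present ones, or None.
- bot.camera(name): name is "side" or "top" or "wrist"; returns the picture (480x640x3 uint8, red, green, blue); there is no depth.
- bot.calibration(name): a dict with "mtx" (3x3 intrinsics, pixels), "extrinsics" (4x4, takes a point from world to camera coordinates); the wrist camera has in their place "hand_eye" (4x4, takes a point from camera to tool coordinates, whose origin is the TCP and whose axes are the flange's). Camera axes: x right, y down, z forward; pixel columns grow to the right and rows downward; lengths in m; the calibration is good to about 2 mm. A picture is of the moment at which its call begins: read the wrist's pose just before it. calibration takes no time and is no camera call.
A pose or a line that the arm cannot do raises bot.PlanningError and nothing moves.
- bot.close_job(): hands the job in; it is judged then, once.
Trained networks look in the newest picture that a camera, given by its name, has taken for a name from the list of things; names that differ only in an ending like _2 or _b are one class to them, and where a whole thing is asked for, a point or a joint stands for the part that bears it (a point fixed in the world has none). Each returns a list of dicts, best first, with "confidence" (0 to 1); they miss things now and then, are a little off and sometimes report something else, mostly with a low value. They report only what shows in the picture. A call takes as long as a camera call. They do not tell look-alikes from the thing itself.
- bot.search_frame(camera, thing): "bbox" ([left, top, width, height] in pixels, round what is visible of it).
Readings, each from a call of its own:
- bot.read_clock(): time.
- bot.read_joint_positions(): joint angles.
- bot.read_joint_vel(): joint speeds.
- bot.read_joint_efforts(): joint torques, N m.
- bot.read_position(): TCP position.
- bot.read_tool_rot(): TCP orientation.
- bot.read_ft_force(): force on the tool from outside, world axes, zero at the start.
- bot.read_moment(): the same for the moment, N m.
- bot.read_gripper_width(): opening from 0.0 (shut) to 1.0 (fully open).
- bot.read_finger_force(): force on a finger pad.
Only numpy, scipy, OpenCV 4.12 (cv2) and the standard library are available. Lean on these libraries where they do the work, as an engineer would, in place of code of your own. Each camera call takes 0.05 s, during which the arm holds its last target. There are 200 camera calls.

## Working session

There is one attempt and no reset: what is moved stays moved. The work goes in short steps, each a Python script; the robot and the scene stay as the last script left them, time stands still between calls to the robot, and variables do not carry over. Pictures are saved under pics/ and viewed, at most 10 in all, crops included, and the job is handed in when it is done.

```bash
mkdir -p pics; ls; python3 - <<'E'
from cell import bot
import cv2,numpy as np
np.set_printoptions(precision=4,suppress=True)
for c in("top","side"):
    im=bot.camera(c); cv2.imwrite(f"pics/{c}0.png",im[:,:,::-1])
    for t in("lid","jar","small_lid"):
        print(c,t,[([round(v) for v in d["bbox"]],round(d["confidence"],2)) for d in bot.search_frame(c,t)])
    k=bot.calibration(c);print(k["mtx"],k["extrinsics"])
print(bot.calibration("wrist"),bot.read_tool_rot(),bot.read_clock())
E
```

```text
pics
top lid [([187, 200, 46, 42], 0.86), ([180, 268, 42, 41], 0.85), ([128, 202, 44, 40], 0.63)]
top jar [([465, 200, 77, 66], 0.83)]
top small_lid [([284, 230, 29, 29], 0.82)]
[[519.9858   0.     319.7376]
 [  0.     519.9858 255.185 ]
 [  0.       0.       1.    ]] [[ 0.0254 -0.9992 -0.0307  0.0379]
 [-0.9949 -0.0222 -0.0989  0.491 ]
 [ 0.0981  0.0331 -0.9946  1.0951]
 [ 0.      0.      0.      1.    ]]
side lid [([244, 218, 16, 25], 0.95), ([310, 211, 11, 26], 0.45)]
side jar [([359, 305, 72, 79], 0.6)]
side small_lid [([364, 306, 64, 77], 0.68), ([310, 246, 18, 25], 0.65)]
[[621.4433   0.     315.486 ]
 [  0.     621.4433 237.4184]
 [  0.       0.       1.    ]] [[ 0.9383 -0.345   0.023  -0.4541]
 [-0.1456 -0.4546 -0.8787  0.1935]
 [ 0.3136  0.8211 -0.4768  1.433 ]
 [ 0.      0.      0.      1.    ]]
{'mtx': array([[385.8295,   0.    , 320.2473],
       [  0.    , 385.8295, 241.1959],
       [  0.    ,   0.    ,   1.    ]]), 'hand_eye': array([[ 0.0007, -0.9641, -0.2657,  0.0669],
       [ 1.    ,  0.0008, -0.0001,  0.0002],
       [ 0.0003, -0.2657,  0.9641, -0.1435],
       [ 0.    ,  0.    ,  0.    ,  1.    ]])} [-0.0001  0.973   0.2308 -0.    ] 0.4
```

View pics/top0.png

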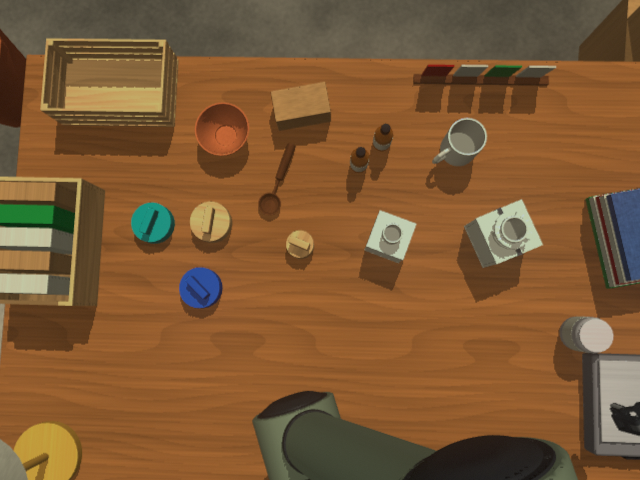

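View pics/side0.png

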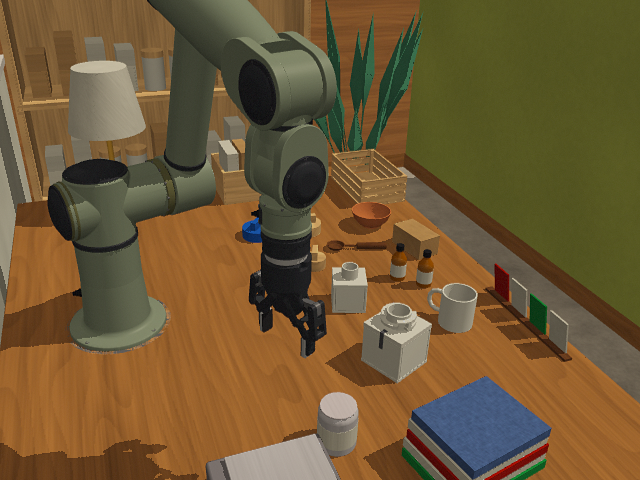

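Candidates for the lid: bamboo at top pixel (210,222), turquoise at (152,223), blue at (201,288), and the small bamboo lid at (299,244). I choose (210,222). For the jar there is the larger one at (504,233) and the smaller at (390,237), and I choose (504,233). Next I look at both with the wrist camera, from two places each.

```bash
cat > h.py <<'E'
from cell import bot
import cv2,numpy as np
from scipy.spatial.transform import Rotation as R
np.set_printoptions(precision=4,suppress=True)
def q(th): return [0,np.cos(th/2),np.sin(th/2),0]
def rot(qq): return R.from_quat(np.roll(qq,-1)).as_matrix()
def plane(o,d,z): return o+d*(z-o[2])/d[2]
def ray_fixed(c,uv):
    k=bot.calibration(c);E=k["extrinsics"];d=np.linalg.solve(k["mtx"],[*uv,1])
    return -E[:3,:3].T@E[:3,3],E[:3,:3].T@d
def ray_wrist(T,uv):
    k=bot.calibration("wrist");M=T@k["hand_eye"];d=np.linalg.solve(k["mtx"],[*uv,1])
    return M[:3,3],M[:3,:3]@d
def pose():
    T=np.eye(4);T[:3,:3]=rot(bot.read_tool_rot());T[:3,3]=bot.read_position();return T
def shot(name):
    T=pose();im=bot.camera("wrist");cv2.imwrite(f"pics/{name}.png",im[:,:,::-1]);np.save(f"pics/{name}.npy",T);return T,im
def meet(rays):
    A=0;b=0
    for o,d in rays:
        d=d/np.linalg.norm(d);P=np.eye(3)-np.outer(d,d);A=A+P;b=b+P@o
    return np.linalg.solve(A,b)
E
python3 - <<'E'
from h import *
lid=plane(*ray_fixed("top",(210,221)),.03);jar=plane(*ray_fixed("top",(514,229)),.133)
print(lid,jar,[plane(*ray_fixed("top",p),.054) for p in((206,236),(213,207))])
th=0.466
for nm,p,zz in(("jar",jar,.30),("lid",lid,.22)):
    for i,dy in enumerate((-.05,.05)):
        P=[p[0],p[1]+dy,zz]
        if i==0: bot.move_pose(P,q(th if nm=="jar" else 1.2))
        else: bot.move_linear(P,speed=.25)
        shot(f"{nm}{i}")
        print(nm,i,[[round(v) for v in d["bbox"]]+[round(d["confidence"],2)] for d in bot.search_frame("wrist",nm)],bot.read_clock(),bot.read_joint_positions())
for nm in("jar","lid"):
    a=[cv2.imread(f"pics/{nm}{i}.png") for i in(0,1)]
    cv2.imwrite(f"pics/{nm}m.png",cv2.resize(np.hstack(a),(800,300)) if 0 else np.vstack([cv2.resize(x,(800,600))[:, :] for x in a])[::2,::1] if 0 else np.hstack([x[:,120:520] for x in a]))
E
```

```text
[0.5587 0.2898 0.03  ] [ 0.5385 -0.3282  0.133 ] [array([0.5225, 0.2908, 0.054 ]), array([0.5851, 0.2788, 0.054 ])]
jar 0 [[216, 122, 118, 117, 0.8]] 1.7167 [-0.7268  0.5092  0.2608  1.323  -0.0003  1.9511]
jar 1 [[315, 168, 117, 121, 0.86]] 2.3667 [-0.6003  0.4021  0.0941  1.2624 -0.0004  2.0769]
lid 0 [[88, 148, 110, 102, 0.96], [247, 105, 104, 103, 0.83]] 4.3667 [ 0.2822  0.441  -0.0492  1.0803 -0.0002  2.2256]
lid 1 [[144, 244, 98, 97, 0.8], [293, 212, 96, 97, 0.72], [227, 68, 107, 115, 0.56]] 5.0167 [ 0.4325  0.5287  0.0922  1.1347 -0.0003  2.3752]
```

View pics/jarm.png

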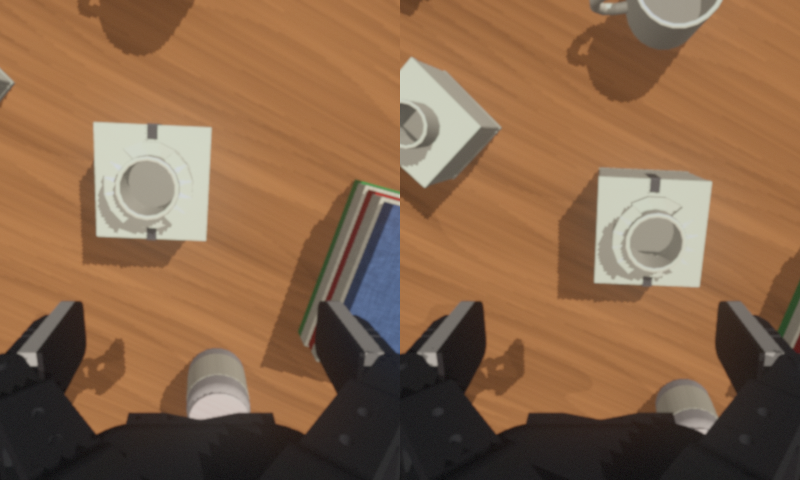

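View pics/lidm.png

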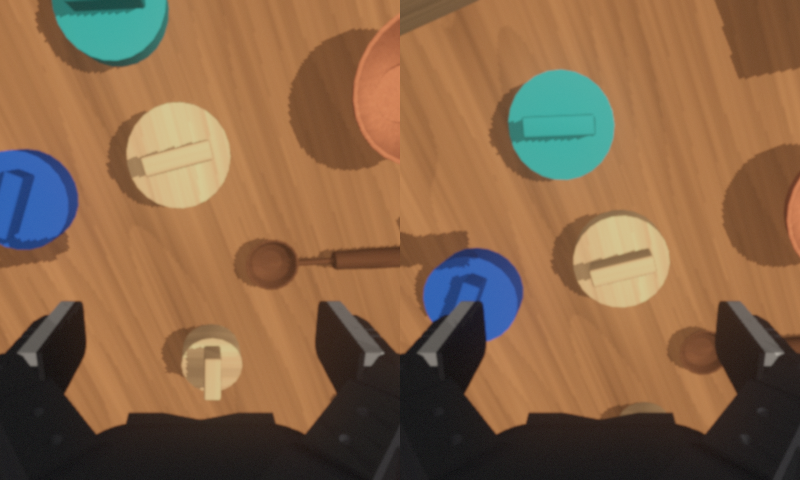

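The jar pictures show the marks at (152,131)/(152,234) on the left and (655,184)/(648,282) on the right. The lid's bar is at (178,158) on the left and (623,272) on the right. I enlarge these for one close check with exact corners.

```bash
python3 - <<'E'
import cv2,numpy as np
out=[]
for nm,c,w in(("lid0",(298,157),120),("lid1",(342,262),120),("jar0",(272,182),176),("jar1",(373,232),176)):
    im=cv2.imread(f"pics/{nm}.png");h=w*3//4;x0,y0=c[0]-w//2,c[1]-h//2
    print(nm,x0,y0,400/w); out.append(cv2.resize(im[y0:y0+h,x0:x0+w],(400,300),interpolation=cv2.INTER_CUBIC))
cv2.imwrite("pics/crop.png",np.vstack([np.hstack(out[:2]),np.hstack(out[2:])]))
E
```

```text
lid0 238 112 3.3333333333333335
lid1 282 217 3.3333333333333335
jar0 184 116 2.272727272727273
jar1 285 166 2.272727272727273
```

View pics/crop.png

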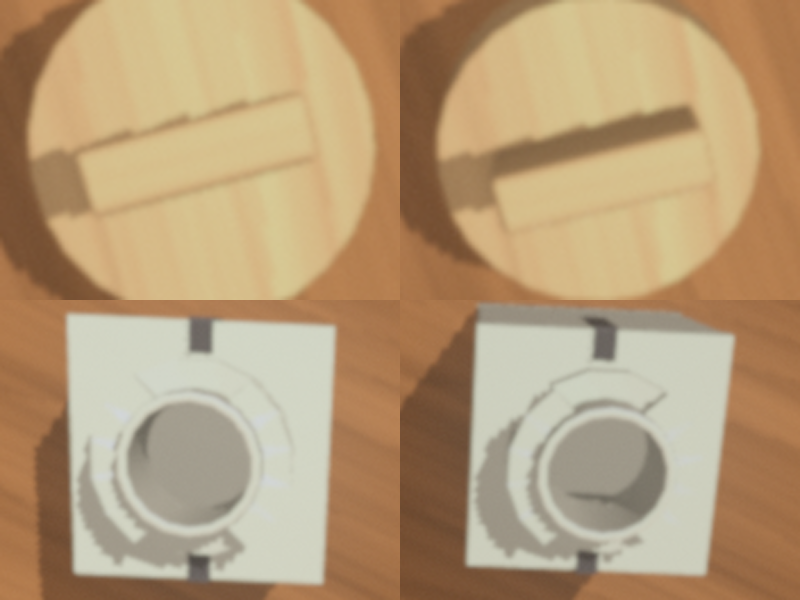

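The crop confirms the bamboo lid with its bar (top-face corners read) and the jar with marks at the top and bottom edges. Next I triangulate.

```bash
cat > tri.py <<'E'
from h import *
T={n:np.load(f"pics/{n}.npy") for n in("lid0","lid1","jar0","jar1")}
O={"lid0":(238,112,10/3),"lid1":(282,217,10/3),"jar0":(184,116,400/176),"jar1":(285,166,400/176)}
def r(n,p): x,y,s=O[n]; return ray_wrist(T[n],(x+(p[0]+.5)/s-.5,y+(p[1]+.5)/s-.5))
def tri(o,a,b): return meet([r(o+"0",a),r(o+"1",b)])
L=np.array([tri("lid",a,b) for a,b in(((77,154),(93,180)),((299,93),(298,130)),((314,157),(314,184)),((93,214),(112,233)))])
J=np.array([tri("jar",a,b) for a,b in(((67,14),(77,21)),((335,25),(334,35)),((323,283),(307,275)),((74,273),(67,266)))])
M=np.array([tri("jar",a,b) for a,b in(((201,19),(206,25)),((199,280),(186,270)))])
rim=tri("jar",(190,163),(204,174))
ang=lambda v:np.degrees(np.arctan2(v[1],v[0]))
lidc=L.mean(0); print(L,lidc,ang(L[1]-L[0]),ang(L[2]-L[3]))
print(J,J.mean(0),M,M.mean(0),rim)
print("jar angs",ang(M[0]-M[1]),ang(J[0]-J[3]),ang(J[1]-J[2]),ang(J[1]-J[0])+90,ang(J[2]-J[3])+90)
E
python3 tri.py
```

```text
[[0.5339 0.3019 0.0538]
 [0.5873 0.2959 0.0544]
 [0.5859 0.2811 0.055 ]
 [0.533  0.2879 0.057 ]] [0.56   0.2917 0.0551] -6.432074554758935 -7.314916477976054
[[ 0.5662 -0.2625  0.0994]
 [ 0.6071 -0.354   0.1016]
 [ 0.5165 -0.3949  0.1034]
 [ 0.4752 -0.3039  0.103 ]] [ 0.5412 -0.3288  0.1019] [[ 0.5873 -0.3081  0.0994]
 [ 0.4945 -0.3499  0.0998]] [ 0.5409 -0.329   0.0996] [ 0.5406 -0.3288  0.1295]
jar angs 24.249227905733598 24.446705498838575 24.31874010922388 24.076014977334196 24.417962062890453
```

Both are measured consistently: lid at (0.560, 0.292) with its bar at -6.9°, jar at (0.541, -0.329) with its marks at 24.3°. The heights agree with the text. Now I grasp and lift the lid.

```bash
python3 - <<'E'
from h import *
th=np.radians(173.1)
bot.set_gripper(.55,grasp_force=60)
bot.move_pose([.560,.2915,.10],q(th)); print(bot.read_joint_positions(),bot.read_clock())
print(bot.move_linear([.560,.2915,.033],speed=.08,until_force=8),bot.read_position())
bot.set_gripper(0.0,grasp_force=60)
print(bot.read_gripper_width(),bot.read_finger_force(),bot.read_position(),bot.read_ft_force())
bot.move_linear([.560,.2915,.15],speed=.12)
print(bot.read_gripper_width(),bot.read_ft_force(),bot.read_clock())
im=bot.camera("side");w=bot.camera("wrist")
cv2.imwrite("pics/held.png",np.hstack([w[100:400,120:520],cv2.resize(im[120:270,220:420],(400,300))])[:,:,::-1])
E
```

```text
[ 0.3632  0.5809 -0.1407  0.8487  0.      0.484 ] 7.1417
False [0.5605 0.2917 0.0335]
0.17347266354336524 60.07650375366211 [0.5606 0.2918 0.0338] [-0.7882 -0.7601  4.242 ]
0.17194017684461832 [-0.0438  0.4894 -1.2056] 9.6417
```

View pics/held.png

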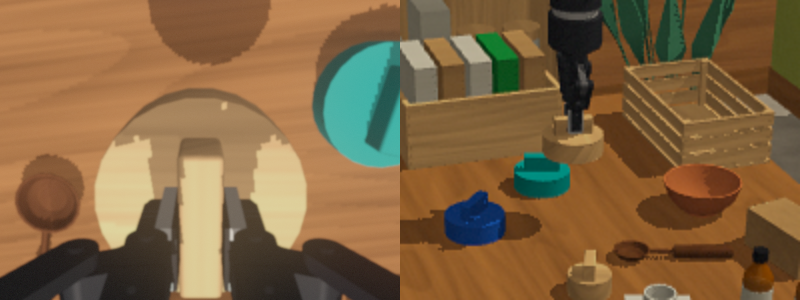

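The lid is held level, with the bar squarely between the pads. The weight reads about 1 N. I carry it over and set it down on the ridges.

```bash
python3 - <<'E'
from h import *
J=[.541,-.3289]
bot.move_linear([.560,.2915,.22],speed=.15)
bot.move_pose([*J,.22],q(np.radians(154.3))); print(bot.read_joint_positions(),bot.read_gripper_width(),bot.read_clock())
bot.move_linear([*J,.175],speed=.08); f0=bot.read_ft_force(); print(f0)
print(bot.move_linear([*J,.150],speed=.015,until_force=5),bot.read_position(),bot.read_ft_force(),bot.read_moment(),bot.read_clock())
w=bot.camera("wrist");s=bot.camera("side")
cv2.imwrite("pics/seat.png",np.hstack([w[100:400,120:520],cv2.resize(s[250:400,295:495],(400,300))])[:,:,::-1])
E
```

```text
[-0.6611  0.4887  0.0266  1.1088  0.0003 -0.2141] 0.1728258487081242 12.575
[-0.8388 -0.5749 -0.2435]
True [ 0.5409 -0.3289  0.1588] [-0.3457  0.8501  4.6219] [ 0.0201  0.0895 -0.0383] 14.35
```

View pics/seat.png

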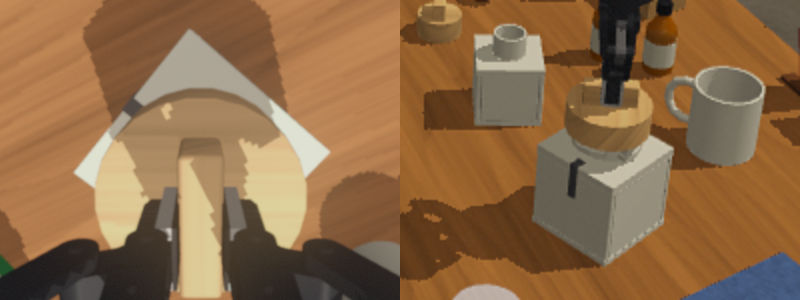

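Contact came at TCP z 0.1588, so the lid's edge is at 0.125, resting on the ridges as specified. The picture shows it level, with the bar about 50° off the mark at (133,105). Next I turn it back and let it down.

```bash
python3 - <<'E'
from h import *
J=[.541,-.3289]
def rp(d): return q(np.radians(154.3+d))
for d in(25,50):
    bot.move_pose([*J,.1585],rp(d)); print(d,bot.read_position(),bot.read_ft_force(),bot.read_moment())
print(bot.read_joint_positions(),bot.read_clock())
print(bot.move_linear([*J,.143],speed=.015,until_force=6),bot.read_position(),bot.read_ft_force(),bot.read_moment(),bot.read_gripper_width(),bot.read_clock())
E
```

```text
25 [ 0.5412 -0.329   0.1586] [-0.2644  0.1809  1.0786] [-0.0428 -0.0472  0.0607]
50 [ 0.5407 -0.3287  0.1581] [ 1.1557 -0.4297 -0.7034] [ 0.0055 -0.0052 -0.0026]
[-0.6628  0.5314 -0.0661  0.9743 -0.     -1.0837] 15.45
True [ 0.541  -0.3289  0.1482] [0.6901 0.2187 3.7848] [0.1122 0.0814 0.0433] 0.17496945064170025 16.1583
```

The lid sank to edge height 0.114, as specified. Now I screw it clockwise.

```bash
python3 - <<'E'
from h import *
J=[.541,-.3289];z0=.1480
for a in(20,40,60,75,82,86,89):
    prev=bot.read_position()[2];z=z0-.0045*min(a,85)/90
    bot.move_pose([*J,z],q(np.radians(204.3-a)))
    bot.wait(.1)
    x=rot(bot.read_tool_rot())[:,0];m=bot.read_moment()
    print(a,round(204.3-np.degrees(np.arctan2(x[1],x[0]))%360,1),bot.read_position(),bot.read_ft_force(),m,bot.read_clock())
    if abs(m[2])>1.5: break
w=bot.camera("wrist");s=bot.camera("side")
cv2.imwrite("pics/scr.png",np.hstack([w[100:400,120:520],cv2.resize(s[250:400,295:495],(400,300))])[:,:,::-1])
E
```

```text
20 19.9 [ 0.5411 -0.3291  0.1472] [-0.3018 -0.2249  1.6538] [-0.0621 -0.0965 -0.0304] 16.6833
40 39.9 [ 0.5411 -0.329   0.1461] [-0.2278  0.2405  1.652 ] [-0.0782 -0.0401 -0.0692] 17.2083
60 59.9 [ 0.541  -0.329   0.1451] [ 0.1158 -0.0793  2.8524] [-0.0272 -0.0271 -0.0949] 17.7333
75 74.9 [ 0.541  -0.329   0.1444] [0.3247 0.0749 4.6979] [-0.0236  0.0108  0.0156] 18.1917
82 81.8 [ 0.541 -0.329  0.144] [-0.4262 -0.3077  3.3489] [-0.0375  0.0285 -0.0831] 18.5417
86 85.8 [ 0.5413 -0.3288  0.1439] [-0.2424  0.691   4.2154] [ 0.0092 -0.1601  0.6499] 18.8917
89 88.8 [ 0.5413 -0.3288  0.1439] [ 0.909  -0.2477  5.6287] [-0.0398 -0.2193  1.7203] 19.2417
```

View pics/scr.png

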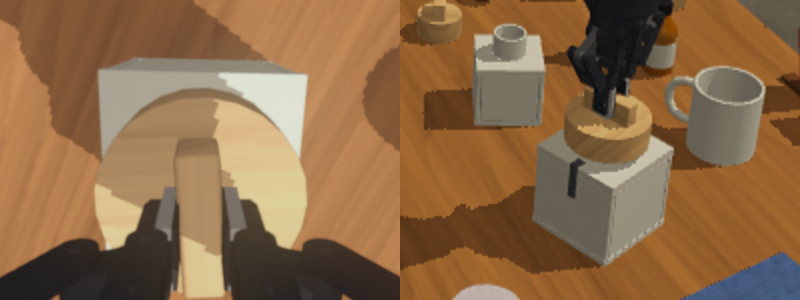

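The stop is felt: the moment rose to 1.7 N m at 86–89°. I release, withdraw and check.

```bash
python3 - <<'E'
from h import *
bot.set_gripper(.55); p=bot.read_position()
bot.move_linear([p[0],p[1],.24],speed=.1)
bot.move_linear([p[0]-.05,p[1]+.03,.30],speed=.15)
T,w=shot("fin");s=bot.camera("side");print(bot.search_frame("wrist","lid")[:1],bot.read_clock(),bot.read_ft_force())
cv2.imwrite("pics/finm.png",np.hstack([w[60:360,120:520],cv2.resize(s[250:400,295:495],(400,300))])[:,:,::-1])
E
```

```text
[{'bbox': [308.1, 222.3, 104.6, 104.0], 'confidence': 0.77}] 21.725 [ 0.9763 -1.1313 -0.3246]
```

View pics/finm.png

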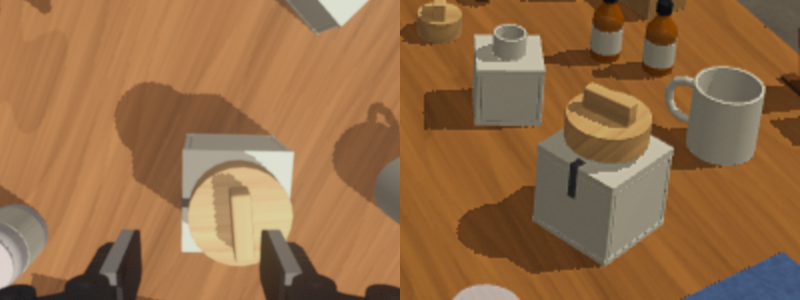

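The picture shows the lid level on the jar, with its bar at (240,225) about 85° clockwise of the marks. The gripper is clear of it and the small lid is untouched.

```bash
python3 -c "
from cell import bot
print(bot.close_job())"
```

```text
the job is handed in; nothing more can be done
None
```

The larger bamboo lid is screwed clockwise to its stop on the larger jar (about 85° past the marks), released and level, the small lid was not touched, and the job was handed in at about 22 s on the robot's clock.

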